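Load a seat pan on the trimming turntable and hold its index plunger out

ROBOT

A 6-joint arm with a two-finger parallel gripper is mounted at the origin on the work surface. World frame = base frame: x ahead of the robot, y to its left, z up, the work surface at z = 0. Lengths are in m, angles in degrees, forces in N, time in s.
With the tool pointing down it reaches from about 0.35 to 0.875 m from the base axis. Payload 4.2 kg.
Tool frame: the origin (TCP) lies midway between the tips of the shut fingers; the grasp point (between the pads) lies 19 mm behind it; z points along the fingers, y is the line along which they close (so a half turn about z gives the same grasp; the last joint's range is limited). The gripper opens to 87 mm and grips with 3 to 60 N. Pads are 19 mm wide; open, the fingers measure 117 mm over their backs; the gripper's body (75 mm by 190 mm) begins 51 mm behind the grasp point.
Start: joints at [-59.381, 22.042, 0.453, 0, -68.411, -14.817], TCP at [0.17, -0.601, 0.223] pointing down, gripper open.
Joint ranges: [-179.83, 179.83], [-69.29, 118.12], [-61.27, 80.66], [-181.25, 117.63], [-171.15, -9.14], [-177.46, 177.46]. Speed limits (degrees/s): [159.86, 159.86, 180, 180, 180, 180].

INTERFACE

Orientations are given as [roll, pitch, yaw] about the fixed x, y, z axes, in that order (R = Rz(yaw) Ry(pitch) Rx(roll)).
In Python, from workcell import env gives the robot as it stands. The module is installed in compiled form; this text tells all that it offers. Calls block until the motion is done:
- env.goto(position, orientation): joint-space move of the TCP to a pose.
- env.move_straight(position, rotation=None, rate=0.15, force_limit=None): straight line of the TCP; rotation=None keeps the orientation; rate is the mean speed in m/s. With force_limit (N) it stops when the force on the tool has changed by that much, and returns True; else False.
- env.set_joints(angles): joint-space move.
- env.gripper_to(opening, grasp_force=None): opening from 0.0 (shut) to 1.0 (fully open); grasp_force is the grip in N (None keeps the last); returns when the fingers have stopped.
- env.dwell(seconds).
- env.inverse_kinematics(position, orientation): joint angles nearest the present ones, or None.
- env.read_state(): the state.
- env.grab_frame(name): name is "scene" or "top"; returns a dict with "image" (400x640x3 uint8, blue, green, red), "fx", "fy", "cx", "cy" (pixels), "position" and "orientation" of the camera in the world. Camera axes: x right, y up, looking along -z (the intrinsics and any distortion apply to the point x, -y, -z); pixel columns grow to the right and rows downward; lengths in m; the calibration is good to about 2 mm. A picture is of the moment at which its call begins. There is no depth.
A pose or a line that the arm cannot do raises env.Unreachable and nothing moves.
- env.close_job(): hands the job in; it is judged then, once.
Trained networks look in a picture, given as the dict that the camera call returned (one of the last four; its "shot" number tells which), for a name from the list of things; names that differ only in an ending like _2 or _b are one class to them, and where a whole thing is asked for, a point or a joint stands for the part that bears it (a point fixed in the world has none). Each returns a list of dicts, best first, with "score" (0 to 1); they miss things now and then, are a little off and sometimes report something else, mostly with a low value. They report only what shows in the picture. A call takes as long as a camera call. They do not tell look-alikes from the thing itself.
- env.search_frame(picture, thing): "xyz" ([x, y, z] in m, in world coordinates, good to about 4 mm: the middle of the surface that is visible of it).
- env.trace(picture, thing): "mask" (400x640 bool, what is visible of it).
The state is a dict: "clock": time; "joint_positions": joint angles; "qvel": joint speeds; "joint_torque": joint torques, N m; "position": TCP position; "tool_rot": TCP orientation; "force": force on the tool from outside, world axes, zero at the start; "wrist_torque": the same for the moment, N m; "opening": opening from 0.0 (shut) to 1.0 (fully open); "finger_force": force on a finger pad.
Only numpy, scipy, OpenCV 4.12 (cv2) and the standard library are available. Lean on these libraries where they do the work, as an engineer would, in place of code of your own. Each camera call takes 0.05 s, during which the arm holds its last target. There are 200 camera calls.

TASK

Set the seat pan down fully home on the two locating posts of the turntable fixture, with its narrow nose pointing away from the index plunger, and let go of it; lower it on, do not drop it. Then pull the plunger's knob straight up as far as it goes and hold it there, its pin clear of the hole in the turntable, so that I can turn the seat round: finish while still holding the knob up. Leave everything else on the bench where it is.

Things in the scene. Friction and masses are not known exactly. Their poses are not given: they have to be found in the camera images.
- seat_pan: Loose off-white moulded seat pan, 0.22 to 0.45 kg, right way up, 190 long (x), 140 wide at its square tail, narrowing to a rounded nose at +x. Origin on its centre line, 85 from the tail edge, 105 from the nose, level with the lower rim (bench: z=0); z up, y left. Turned-down edge 3 thick from z=0 to 14, flat plate z=14 to 18 with two 15 wide grommet holes at x=-50, y=+-50.
- pan_channel (a point): Middle of the top of the raised channel along the pan's centre line (x=0, y=0, z=44 of the pan), axes as the pan's: 30 wide, straight sides 26 high above the plate, 130 long (x from -65 to 65). The place to grip the pan: from above, fingers closing along y, down to the plate.
- pan_hole_left (a point): Centre of the pan's left (y=+50) hole, at the underside of the plate (z=14 of the pan).
- pan_hole_right (a point): Centre of the pan's right (y=-50) hole, at the underside of the plate.
- pan_nose (a point): Middle of the pan's nose tip, at the height of the plate's underside.
- fixture: Turntable fixture bolted to the bench: round grey base with a bracket at its -x side. Origin on the turntable's axis at bench level, z up. The index plunger stands at x=-115, so +x points away from it. The bracket (pillar and level arm, 44 wide) lies at x from -176 to -99; the arm's top is 97 and its underside 85 above the bench.
- cradle (a point): Point on the turntable's axis, 64 above the bench: seat_pan's origin lies here when the pan is home, with the same axes (x away from the plunger). Aluminium disc, 256 across, top 50 above the bench; on it plywood crossbars at x=-50 (124 long) and x=60 (60 long), tops 78 above the bench, carry the pan's plate. The pan's tail is then 14 clear of the bracket's arm.
- post_left (a point): Top of the left locating post, a steel pin on the rear crossbar at x=-50, y=+50 of cradle, for the pan's left hole: 11 across, 22 tall above the crossbar, the upper 8 tapered to 4 across. This point is 100 above the bench.
- post_right (a point): Top of the right locating post, the same at y=-50, for the pan's right hole.
- turntable (a joint): Angle of the turntable, rad, 0 at the start: the plunger's pin locks it in one of its 12 holes (it gives up to 0.025 rad when pushed). With the pin out it turns with about 0.3 N m of friction.
- plunger (a joint): How far the index plunger is pulled up, m: 0 = home, its 8 mm pin 10 mm down in the disc's hole; 0.018 = end stop, the pin 8 mm clear above the disc. Sprung home: about 6 N at 0, 14 N at the stop; let go, it snaps back.
- plunger_knob: Black upright cylindrical knob of the index plunger, 26 across, 24 tall, above the bracket's arm, at x=-115 of the fixture. Origin: centre of its underside, 117 above the bench when home; z up, rises with the plunger. Under it a barrel 18 across for 12, then a nut 27 across, 8 high, on the arm: fingertips may reach 11 below the knob. Grip from above at any yaw, pull straight up.
- screwdriver: Bystander: yellow-handled screwdriver, 190 long, 26 thick, lying along its x. Origin under its middle.
- staple_carton: Bystander: cardboard carton, 50 x 42 x 28 high, near the pan's tail. Origin: centre of its underside.
- thread_cone: Bystander: grey cone of thread, 60 across, 100 high, upright. Origin: centre of its underside.
- mallet: Bystander: rubber mallet with wooden handle, lying, 250 long, 52 high. Origin: below the handle, 70 from the axis of the head.
- air_stapler: Bystander: black air stapler lying on its side, 150 x 180, 40 high. Origin: under the middle of its body.
- glue_tin: Bystander: steel glue tin, 84 across, 100 high. Origin: centre of its underside.
- clip_tub: Bystander: lidded plastic tub, 86 x 128 x 70 high. Origin: centre of its underside.
- pliers: Bystander: pliers with blue handles, 170 long, 14 high, lying along their x. Origin under the middle.
Things that resemble listed ones, but are neither listed nor needed, are in the scene too. Of the things that look like the seat_pan, the smaller one is meant.

How it is judged:
By the outcome, as a careful person would: the job done as asked, in the order asked, and still so for the second after the job is handed in, while the arm keeps its last pose, push and grip.
It also fails if it takes over 58 s, if anything falls off the work surface, if the arm or the gripper's body presses on something with over 40 N, if the wrist force passes 120 N, or if a joint passes its speed limit or range.

## Working session

There is one attempt and no reset: what is moved stays moved. The work goes in short steps, each a Python script; the robot and the scene stay as the last script left them, time stands still between calls to the robot, and variables do not carry over. Pictures are saved under pics/ and viewed, at most 10 in all, crops included, and the job is handed in when it is done.

```bash
mkdir -p pics; cat > h.py <<'E'
from workcell import env
import numpy as np, cv2
from scipy.spatial.transform import Rotation as R
def cam(p):
    o=p["orientation"]; o=np.array(o)
    Rm=o if o.shape==(3,3) else R.from_euler('xyz',o,degrees=True).as_matrix()
    return np.array(p["position"]),Rm
def unproj(p,u,v,z):
    c,Rm=cam(p); d=Rm@np.array([(u-p["cx"])/p["fx"],-(v-p["cy"])/p["fy"],-1.])
    return c+d*(z-c[2])/d[2]
def proj(p,X):
    c,Rm=cam(p); q=Rm.T@(np.array(X)-c); return np.array([p["cx"]+p["fx"]*q[0]/-q[2],p["cy"]-p["fy"]*q[1]/-q[2]])
E
python3 - <<'E'
from h import *
for n in("scene","top"):
    p=env.grab_frame(n); cv2.imwrite(f"pics/{n}0.png",p["image"])
    print(n,{k:v for k,v in p.items() if k!="image"})
    for t in("seat_pan","pan_channel","pan_hole_left","pan_hole_right","pan_nose","fixture","post_left","post_right","plunger_knob","cradle"):
        print(t,[(np.round(d["xyz"],3).tolist(),round(d["score"],2)) for d in env.search_frame(p,t)[:4]])
print(env.read_state())
E
```

```text
scene {'fx': 457.75521613567753, 'fy': 457.75521613567753, 'cx': 309.9680380743213, 'cy': 204.05402100077808, 'position': array([ 1.07624142, -0.5212618 ,  1.33205401]), 'orientation': array([ 3.14995394e+01, -3.29860592e-02,  5.09274191e+01]), 'shot': 1}
seat_pan [([0.56, -0.17, 0.019], 0.65), ([0.225, -0.358, 0.025], 0.61)]
pan_channel [([0.224, -0.351, 0.025], 0.91), ([0.561, -0.172, 0.019], 0.69)]
pan_hole_left [([0.226, -0.353, 0.021], 0.68), ([0.657, 0.402, 0.012], 0.46), ([0.557, 0.199, 0.05], 0.18)]
pan_hole_right [([0.556, -0.177, 0.018], 0.79), ([0.225, -0.357, 0.024], 0.61)]
pan_nose [([0.559, -0.175, 0.016], 0.92), ([0.224, -0.353, 0.026], 0.55)]
fixture [([0.406, -0.228, 0.03], 0.73), ([0.548, 0.21, 0.053], 0.58)]
post_left [([0.552, 0.199, 0.049], 0.66)]
post_right [([0.558, 0.194, 0.046], 0.87), ([0.557, -0.172, 0.02], 0.34)]
plunger_knob [([0.772, -0.191, 0.067], 0.43)]
cradle [([0.556, 0.2, 0.05], 0.8), ([0.441, 0.22, 0.135], 0.43)]
top {'fx': 458.128951797234, 'fy': 458.128951797234, 'cx': 318.1449486811182, 'cy': 202.1378531468928, 'position': array([ 0.29087856, -
[... 840 characters left out ...]
 0.81)]
{'clock': 1.1, 'joint_positions': array([-5.93808276e+01,  2.20428513e+01,  4.52355626e-01, -2.90002655e-05,
       -6.84115830e+01, -1.48159280e+01]), 'qvel': array([ 0.09333777, -0.07091988,  0.03897225, -0.07940158, -0.09436938,
       -0.00698676]), 'joint_torque': array([ 8.54010273e-05, -3.90482533e+01,  1.87620503e+01,  4.22438532e+00,
        1.54296990e-02, -2.56690976e-05]), 'position': array([ 0.17021824, -0.60134923,  0.22253579]), 'tool_rot': array([ 1.79997983e+02, -5.05498590e-04, -1.64196766e+02]), 'force': array([-0.02956484,  0.3095377 , -0.12686169]), 'wrist_torque': array([-0.00976702,  0.04220576,  0.0096487 ]), 'finger_force': 0.0, 'opening': 1.0004725244163148}
```

View pics/top0.png

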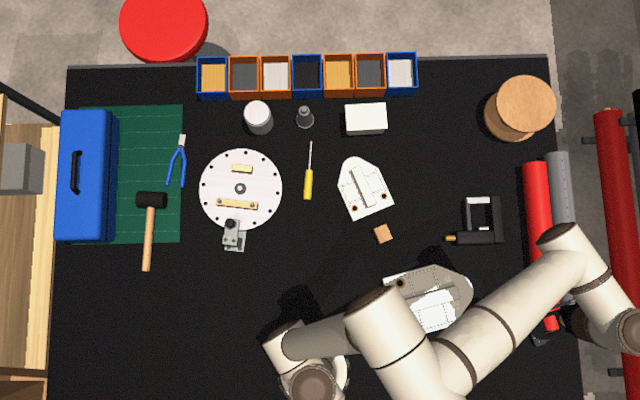

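View pics/scene0.png

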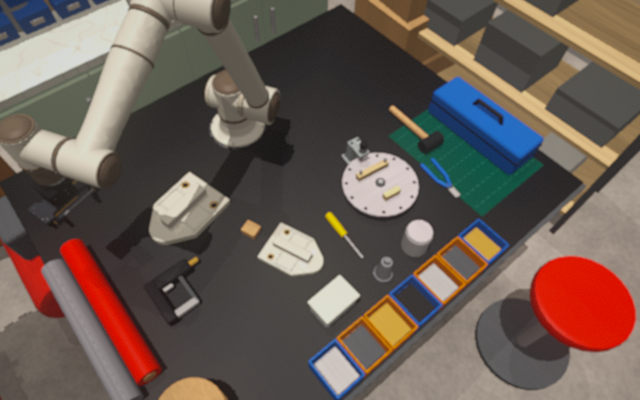

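```bash
python3 - <<'E'
from h import *
a=cv2.imread("pics/top0.png");b=cv2.imread("pics/scene0.png")
def c(i,x,y): return cv2.resize(i[y:y+75,x:x+100],(400,300),interpolation=cv2.INTER_CUBIC)
cv2.imwrite("pics/crops0.png",np.vstack([np.hstack([c(a,320,150),c(a,190,145)]),np.hstack([c(b,245,215),c(b,330,128)])]))
# top: bottom part of fixture
cv2.imwrite("pics/crops1.png",np.hstack([cv2.resize(a[185:260,195:275],(640,600),interpolation=cv2.INTER_CUBIC)]))
E
```

```text
(no output)
```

View pics/crops0.png

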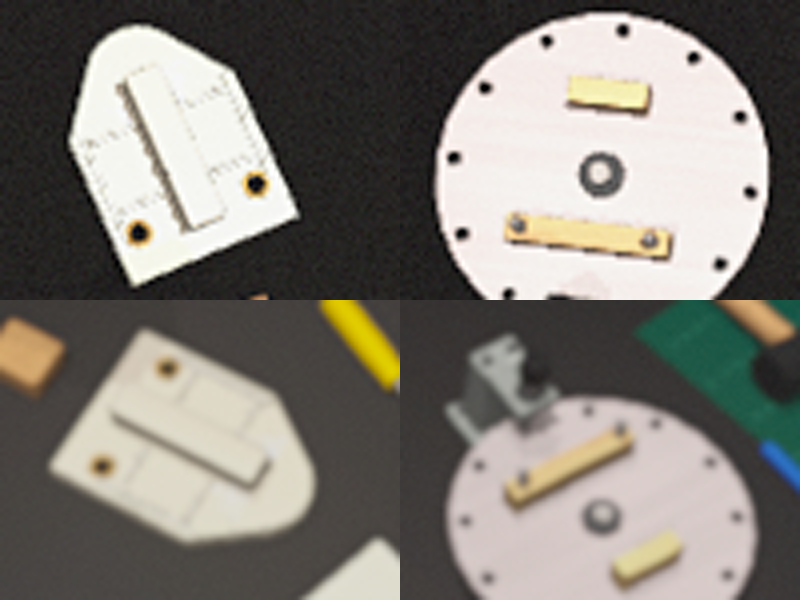

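View pics/crops1.png

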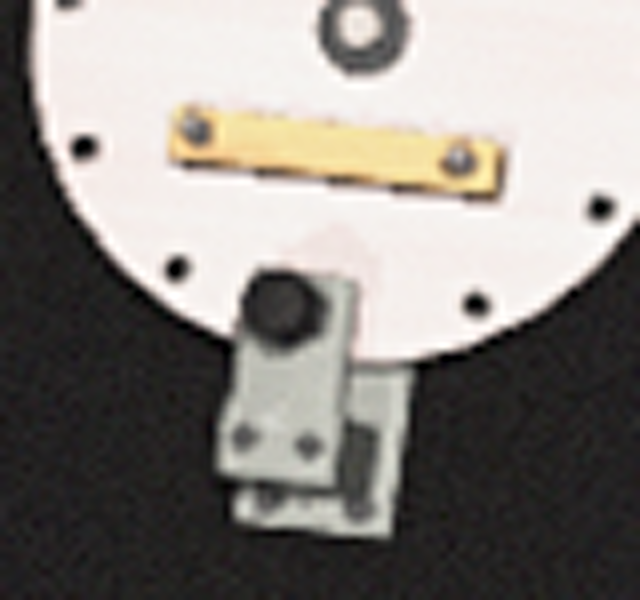

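```bash
cat > meas.py <<'E'
from h import *
from scipy.optimize import least_squares
def px(o,s,u,v): return (o[0]+(u+.5)/s-.5, o[1]+(v+.5)/s-.5)
if __name__=="__main__":
    T=env.grab_frame("top"); S=env.grab_frame("scene")
    obs={"top":dict(hl=px((320,150),4,138,232),hr=px((320,150),4,256,184),nose=px((320,150),4,140,25),
          pl=px((195,185),8,195,128),pr=px((195,185),8,458,158),knob=px((195,185),8,283,305)),
         "scene":dict(hl=px((245,215),4,166,68),hr=px((245,215),4,102,166),pl=px((330,128),4,220,128),pr=px((330,128),4,123,178))}
    H=dict(hl=.018,hr=.018,nose=.018,pl=.1,pr=.1,knob=.141)
    for n,p in(("top",T),("scene",S)):
        W={k:unproj(p,*uv,H[k])[:2] for k,uv in obs[n].items()}
        print(n,{k:np.round(v,4).tolist() for k,v in W.items()})
        for a,b,ox in(("hl","hr",.05),("pl","pr",.05)):
            d=W[a]-W[b]; th=np.arctan2(-d[0],d[1]); m=(W[a]+W[b])/2
            print(a,"dist",np.linalg.norm(d).round(4),"yaw",np.degrees(th).round(2),"origin",(m+ox*np.array([np.cos(th),np.sin(th)])).round(4))
            if a=="pl": print("knob pred",m-.065*np.array([np.cos(th),np.sin(th)]))
        g=p["image"].astype(int)
        m=(g.min(2)>150).astype(np.uint8)
        for nm,c0,z in(("disc",(.548,.206,.05),.05),("pan",(.55,-.16,.02),.018)):
            nl,lab,st,cen=cv2.connectedComponentsWithStats(m if n=="top" else (g.min(2)>110).astype(np.uint8))
            uv=proj(p,c0)
            cand=[i for i in range(1,nl) if st[i,4]>800]; i=min(cand,key=lambda i:np.linalg.norm(cen[i]-uv))
            ct=max(cv2.findContours((lab==i).astype(np.uint8),0,cv2.CHAIN_APPROX_NONE)[0],key=len)[:,0].astype(float)
            P=np.array([unproj(p,u,v,z)[:2] for u,v in ct])
            if nm=="disc":
                f=least_squares(lambda q:np.hypot(*(P-q[:2]).T)-q[2],[*c0[:2],.128],loss="soft_l1",f_scale=.002)
                print("disc",f.x.round(4))
            else:
                print("pan area centroid",unproj(p,*cen[i],z).round(4))
                d=W["hl"]-W["hr"]; th=np.arctan2(-d[0],d[1])
                for k in range(-3,4):
                    t=th+np.radians(k); L=(P-(W["hl"]+W["hr"])/2)@np.array([[np.cos(t),-np.sin(t)],[np.sin(t),np.cos(t)]])
                    print(k,"x",L[:,0].min().round(4),L[:,0].max().round(4),"y",L[:,1].min().round(4),L[:,1].max().round(4))
E
python3 meas.py
```

```text
top {'hl': [0.4886, -0.1385], 'hr': [0.5242, -0.232], 'nose': [0.6541, -0.146], 'pl': [0.508, 0.265], 'pr': [0.4944, 0.1681], 'knob': [0.437, 0.2241]}
hl dist 0.1 yaw 20.84 origin [ 0.5532 -0.1675]
pl dist 0.0978 yaw -7.97 origin [0.5507 0.2096]
knob pred [0.43683381 0.22556622]
disc [0.5519 0.2115 0.1266]
pan area centroid [ 0.552  -0.1676  0.018 ]
-3 x -0.04 0.154 y -0.0716 0.0763
-2 x -0.0389 0.1541 y -0.0712 0.0748
-1 x -0.0378 0.1542 y -0.071 0.0734
0 x -0.0367 0.1542 y -0.0709 0.0722
1 x -0.0361 0.1541 y -0.071 0.0712
2 x -0.0369 0.1541 y -0.0721 0.0709
3 x -0.0378 0.1539 y -0.0733 0.0706
scene {'hl': [0.4843, -0.1394], 'hr': [0.5218, -0.2316], 'pl': [0.5126, 0.26], 'pr': [0.4994, 0.1621]}
hl dist 0.0996 yaw 22.11 origin [ 0.5494 -0.1667]
pl dist 0.0988 yaw -7.7 origin [0.5556 0.2044]
knob pred [0.44161636 0.2197642 ]
disc [0.5473 0.2117 0.1306]
pan area centroid [ 0.5523 -0.1688  0.018 ]
-3 x -0.0401 0.1578 y -0.0746 0.076
-2 x -0.039 0.1578 y -0.0743 0.0745
-1 x -0.0381 0.1578 y -0.0743 0.0739
0 x -0.0384 0.1577 y -0.0749 0.0738
1 x -0.0392 0.1576 y -0.0762 0.0738
2 x -0.0402 0.1574 y -0.0776 0.0738
3 x -0.0411 0.1572 y -0.0791 0.0737
```

```bash
python3 - <<'E'
from h import *
x,y=.552,-.1675
o=None
for yaw in(21.5,-158.5):
    q=env.inverse_kinematics([x,y,.15],[180,0,yaw]); q2=env.inverse_kinematics([.5525,.208,.15],[180,0,yaw-29.3]); q3=env.inverse_kinematics([.4387,.2236,.15],[180,0,yaw-29.3])
    print(yaw,*[None if k is None else np.round(k,0) for k in(q,q2,q3)])
    if q is not None and o is None and q2 is not None: o=yaw
# choose the smaller wrist turn
env.goto([x,y,.12],[180,0,o]); print(o,env.read_state()["clock"])
env.gripper_to(1.0)
print(env.move_straight([x,y,.020],force_limit=8,rate=.08), env.read_state()["position"])
env.gripper_to(0.0,40); s=env.read_state(); print(s["opening"]*87,s["finger_force"],s["force"],s["position"],s["clock"])
E
```

```text
21.5 [ -1.  21. -12.   0. -57. 112.] [ 36.  22. -10.   0. -57.  46.] [ 46.  13. -24.   0. -53.  36.]
-158.5 [ -1.  21. -12.   0. -57. -68.] [  36.   22.  -10.   -0.  -57. -134.] [  46.   13.  -24.   -0.  -53. -144.]
21.5 3.3083
False [ 0.55246347 -0.16754209  0.02059405]
29.4882652563638 39.99773321673274 [-1.38443295  0.43512318  0.1452907 ] [ 0.55185434 -0.16736346  0.01996973] 5.8917
```

```bash
python3 - <<'E'
from h import *
x,y=.552,-.1675
env.move_straight([x,y,.22]); s=env.read_state(); print(s["force"],s["opening"]*87,s["wrist_torque"])
env.goto([.5525,.208,.22],[180,0,-7.8])
env.move_straight([.5525,.208,.145]); env.dwell(.5)
s=env.read_state(); print(s["opening"]*87,s["position"],s["tool_rot"],s["clock"])
a=env.grab_frame("top"); b=env.grab_frame("scene")
np.save("hover.npy",[a,b],allow_pickle=True)
def c(i,x,y,w,h): return cv2.resize(i[y:y+h,x:x+w],(400,600),interpolation=cv2.INTER_CUBIC)
cv2.imwrite("pics/hover.png",np.hstack([c(a["image"],190,140,80,120),c(b["image"],330,110,100,150)]))
E
```

```text
[-0.30878845  0.03260601 -3.93181978] 29.438855086761794 [-0.1293608   0.13136073  0.06029499]
29.988461368012846 [0.55250362 0.20807496 0.14523822] [-1.79985226e+02 -1.54277098e-02 -7.79130835e+00] 9.925
```

View pics/hover.png

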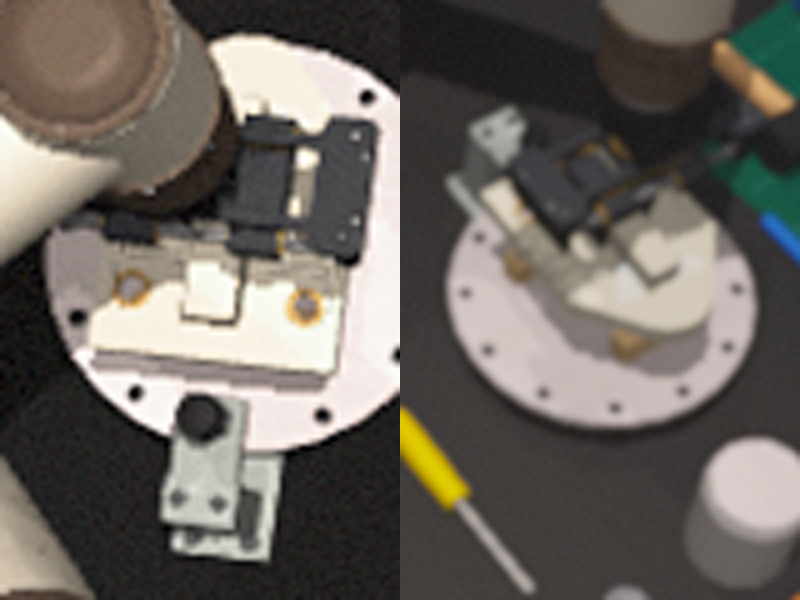

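Top crop (left): the pan hovers, nose away from plunger; hole centres at about crop (132,287) and (305,305), with the grey post tops showing through; the knob is at (202,417).

```bash
python3 - <<'E'
from h import *
from meas import px
a,b=np.load("hover.npy",allow_pickle=True)
W={}
for k,u,v in(("hl",132,287),("hr",305,305)): W[k]=unproj(a,*px((190,140),5,u,v),.1432)[:2]
d=W["hl"]-W["hr"]; th=np.arctan2(-d[0],d[1]); m=(W["hl"]+W["hr"])/2
print(W,np.linalg.norm(d),np.degrees(th),m+.05*np.array([np.cos(th),np.sin(th)]))
print("knob",unproj(a,*px((190,140),5,202,417),.141))
# expected commanded hole pixels and post pixels
t=np.radians(-7.8)
for X in((-.05,.05),(-.05,-.05)):
    P=np.array([.5525,.208])+[X[0]*np.cos(t)-X[1]*np.sin(t),X[0]*np.sin(t)+X[1]*np.cos(t)]
    for z in(.1432,.1): print(z,(proj(a,[*P,z])-[190,140]+.5)*5-.5)
E
```

```text
{'hl': array([0.5114476 , 0.26391197]), 'hr': array([0.49859839, 0.16515078])} 0.09959355269931101 -7.412763585935155 [0.55460512 0.20808055]
knob [0.43614403 0.22396507 0.141     ]
0.1432 [131.2498952  289.95511915]
0.1 [147.82594064 301.83606482]
0.1432 [304.83495784 309.20265812]
0.1 [315.93801469 320.49339976]
```

```bash
cat > down.py <<'E'
from h import *
import sys
def rep():
    s=env.read_state(); print(np.round(s["position"],4),"F",np.round(s["force"],1),"M",np.round(s["wrist_torque"],2),round(s["opening"]*87,1),round(s["clock"],2))
E
python3 - <<'E'
from down import *
x,y=.549,.2095
env.move_straight([x,y,.145],[180,0,-8.1]); env.dwell(.2); rep()
for z in(.112,.106,.101,.096):
    r=env.move_straight([x,y,z],rate=.04,force_limit=7); env.dwell(.15); print(r,end=" "); rep()
    if r: break
a=env.grab_frame("top")
def c(i,x,y,w,h): return cv2.resize(i[y:y+h,x:x+w],(640,480),interpolation=cv2.INTER_CUBIC)
cv2.imwrite("pics/low.png",c(a["image"],190,175,80,60))
E
```

```text
[0.549  0.2095 0.145 ] F [ 0.7  0.6 -4.7] M [-0.06  0.13  0.04] 29.4 10.47
False [0.5492 0.2096 0.1124] F [ 0.3  0.4 -3.7] M [-0.17  0.21 -0.  ] 29.9 11.6
False [0.5491 0.2095 0.106 ] F [ 0.1  0.1 -4.1] M [-0.08  0.13  0.01] 29.5 12.05
False [0.5489 0.2094 0.101 ] F [ 1.1  0.6 -2.9] M [-0.09  0.16  0.02] 29.5 12.47
False [0.5497 0.2101 0.096 ] F [ 4.2  2.9 -6.7] M [ 0.58 -0.89 -0.18] 29.8 12.9
```

View pics/low.png

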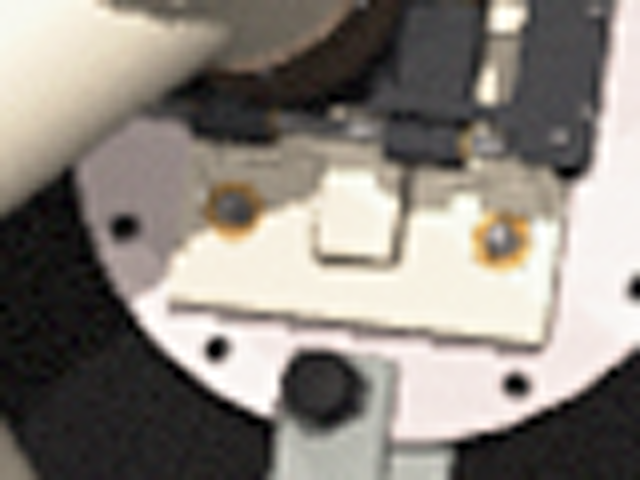

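Both posts show inside the holes (crop 235,208 and 500,240). The lateral force says to shift about +x and +y, so I'll lower compliantly.

```bash
python3 - <<'E'
from down import *
x,y=.549,.2095; z=.096
for i in range(9):
    f=np.array(env.read_state()["force"][:2])
    if np.hypot(*f)>1.0: dx=np.clip(.0004*f,-.0015,.0015); x+=dx[0]; y+=dx[1]
    env.move_straight([x,y,z],rate=.03); env.dwell(.1)
    if i>=1: z=max(z-.003,.081)
    r=env.move_straight([x,y,z],rate=.03,force_limit=9); env.dwell(.1); print(r,round(x,4),round(y,4),z,end=" "); rep()
    if r and env.read_state()["force"][2]>3: break
E
```

```text
False 0.5504 0.2104 0.096 [0.5501 0.2102 0.0959] F [-0.5  0.7 -3.9] M [-0.11  0.17 -0.  ] 29.9 13.65
False 0.5504 0.2104 0.093 [0.5504 0.2104 0.0929] F [-0.7 -0.7 -3.5] M [-0.05  0.15  0.03] 29.5 14.35
False 0.5504 0.2104 0.09 [0.5504 0.2104 0.0899] F [-0.  -0.1 -3.3] M [-0.03  0.18 -0.07] 29.5 15.05
False 0.5504 0.2104 0.087 [0.5504 0.2104 0.0869] F [ 0.1 -0.1 -3.5] M [-0.02  0.17  0.04] 29.5 15.75
False 0.5504 0.2104 0.08399999999999999 [0.5505 0.2105 0.084 ] F [-0.8  1.  -3.1] M [-0.03  0.13 -0.06] 29.8 16.45
False 0.5501 0.2108 0.081 [0.5501 0.2108 0.0839] F [-5.  -1.3 11.8] M [-0.26  1.85 -0.05] 29.9 17.15
False 0.5486 0.2103 0.081 [0.5501 0.2108 0.0839] F [-1.6 -0.8  7.1] M [-0.32  0.78 -0.14] 29.9 17.85
False 0.548 0.21 0.081 [0.5501 0.2108 0.0839] F [ 0.1 -0.5  6.7] M [-0.31  0.34 -0.16] 29.5 18.55
False 0.548 0.21 0.081 [0.5501 0.2108 0.0839] F [0.8 0.7 6.9] M [-0.26  0.33 -0.09] 29.6 19.25
```

```bash
python3 - <<'E'
from down import *
p=env.read_state()["position"]
env.move_straight([.5501,.2106,.0838],rate=.03); env.dwell(.2); rep()
env.gripper_to(0.7); env.dwell(.2); rep()
env.move_straight([.5501,.2106,.19],rate=.12); env.gripper_to(0.8)
env.move_straight([.4364,.2258,.19],[180,0,-7.9]); env.dwell(.2); rep()
a=env.grab_frame("top");b=env.grab_frame("scene")
def c(i,x,y,w,h): return cv2.resize(i[y:y+h,x:x+w],(400,600),interpolation=cv2.INTER_CUBIC)
cv2.imwrite("pics/rel.png",np.hstack([c(a["image"],200,130,80,120),c(b["image"],330,110,100,150)]))
E
```

```text
[0.5503 0.2107 0.0839] F [-0.5 -0.7  0. ] M [ 0.12  0.22 -0.08] 29.6 19.72
[0.5501 0.2106 0.0838] F [0.5 0.1 0.7] M [-0.1   0.17  0.01] 60.9 20.74
[0.437  0.2257 0.1897] F [0.5 0.1 0.3] M [-0.02  0.15  0.  ] 69.9 23.39
```

View pics/rel.png

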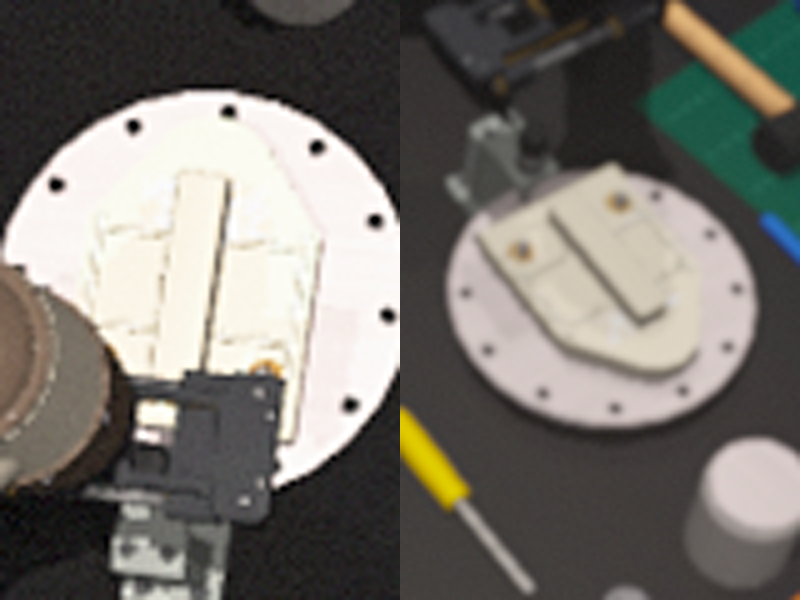

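The pan lies flat with both posts through its holes and its nose away from the plunger; the gripper is over the knob (scene crop 535,150). Next is the knob.

```bash
python3 - <<'E'
from down import *
x,y=.4364,.2258
r=env.move_straight([x,y,.110],rate=.06,force_limit=6); env.dwell(.2); print(r); rep()
if not r:
    env.gripper_to(0.0,60); env.dwell(.2); rep(); print(env.read_state()["finger_force"])
    p=env.read_state()["position"]
    for dz in(.006,.012,.016,.018,.020,.022,.024):
        r=env.move_straight([p[0],p[1],.110+dz],rate=.03); env.dwell(.3); print(dz,end=" "); rep()
        if env.read_state()["force"][2]<-30: break
E
```

```text
False
[0.4365 0.2259 0.1103] F [-0.   0.5 -0.2] M [-0.07  0.13  0.  ] 69.8 25.18
[0.4368 0.2279 0.1101] F [-1.6  4.9 -1.7] M [1.47 0.58 0.08] 24.4 26.21
60.0047916546464
0.006 [0.4367 0.2279 0.1157] F [  3.    3.2 -10.5] M [ 0.61 -0.65  0.13] 24.5 26.87
0.012 [0.4368 0.2279 0.1219] F [  3.2   3.  -12.9] M [ 0.79 -0.75  0.1 ] 24.5 27.52
0.016 [0.4367 0.2278 0.1257] F [  3.9   3.  -13.8] M [ 0.93 -0.86  0.09] 24.3 28.1
0.018 [0.4367 0.2278 0.1278] F [  3.8   3.3 -14.6] M [ 1.   -0.83  0.08] 24.2 28.65
0.02 [0.4367 0.2278 0.1282] F [  7.2   3.6 -23. ] M [ 1.22 -2.06  0.06] 24.5 29.2
0.022 [0.4366 0.2278 0.1284] F [ 12.3   5.2 -34.3] M [ 1.59 -3.37  0.14] 24.1 29.75
```

```bash
python3 - <<'E'
from down import *
env.move_straight([.4368,.2275,.1302],rate=.03); env.dwell(1.0); rep()
a=env.grab_frame("top");b=env.grab_frame("scene")
def c(i,x,y,w,h): return cv2.resize(i[y:y+h,x:x+w],(400,600),interpolation=cv2.INTER_CUBIC)
cv2.imwrite("pics/end.png",np.hstack([c(a["image"],200,130,80,120),c(b["image"],330,110,100,150)]))
E
```

```text
[0.4367 0.2278 0.1283] F [  6.8   6.1 -25.3] M [ 1.54 -2.09  0.1 ] 24.1 31.0
```

View pics/end.png

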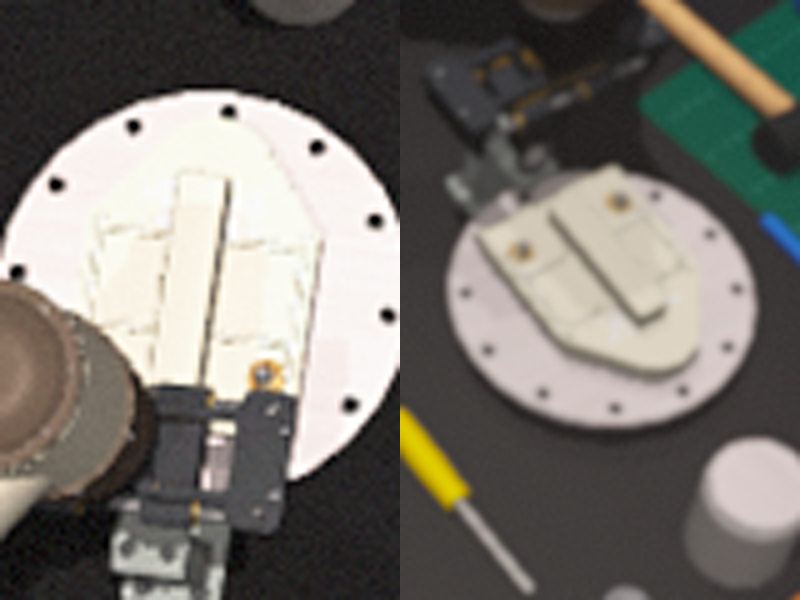

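The picture shows the fingers holding the knob with the pan unmoved. The 25 N pull is steady against the stop, with the knob 18.3 mm up.

```bash
python3 -c "
from workcell import env
print(env.close_job())"
```

```text
the job is handed in; nothing more can be done
None
```

The seat pan is fully home on both posts with its nose away from the plunger and released; the knob is held up at its end stop (about 18 mm), and the job was handed in at about 31 s.

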